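# Pack the circuit boards into the snap-lid tub

## Task

Pack the boards away: first take the rule off the tub and lay it flat in the orange tool tray, then stack every boxed circuit board on the bench, circuit side up, squarely in one neat pile flat inside the tub with their edges lined up. Then set the lid on the tub and press it down past the snap ribs until it is fully home and level all round, with the tub upright on the bench, and leave the other things on the bench where they are.

Things in the scene. Friction and masses are not known exactly. Their poses are not given: they have to be found in the camera images.
- tub: Loose clear tub, 0.6 kg: outside 138 (x) x 172 (y) x 82 (z) mm, inside 130 x 164, walls and floor 4 mm, open on top. Origin: centre of underside. Mid-way along its +y and -y walls, just inside the mouth, a sprung blue rib 60 mm long slopes 4.5 mm inwards, deepest 12 mm below the rim; pushing the lid past both takes 8 to 15 N straight down.
- tub_floor (a point): Centre of the tub's inner floor, 4 mm above its underside; axes as the tub.
- tub_mouth (a point): Centre of the tub's mouth at rim height, 82 mm above its underside; axes as the tub.
- lid: Loose lid, 120 g: clear plug 124 (x) x 159 (y) x 14 mm under a blue plate 142 x 176 x 5 mm, white grip bar on top 80 (along x) x 24 (y) x 30 mm high. Origin: centre of the plug's underside; plate at z = 14 to 19 mm, bar top at 49 mm. Fits the mouth either way round; laid on loosely it stays 4 to 7 mm proud on the ribs, pressed home the plate lies on the rim.
- lid_under (a point): Centre of the underside of the lid's plate, 14 mm above the lid's origin: level with point tub_mouth when the lid is fully home.
- lid_grip (a point): Centre of the top face of the lid's grip bar, 49 mm above the lid's origin.
- rule: Loose aluminium rule, 180 (x) x 32 (y) x 6 (z) mm, 80 g, lying flat across the tub's rim at the start. Origin: centre of the underside, x along its length, z up.
- tray: Fixed orange tool tray on the bench, outside 215 (x) x 96 (y) x 28 (z) mm, walls and floor 4 mm, inside 207 x 88 mm, open on top. Origin: centre of the underside, x along its length.
- board1: Boxed circuit board: flat rigid slab 100 (x) x 56 (y) x 12 (z) mm, about 110 g, yellow-green case with a green circuit on its top face. Flat underside and flat top. Origin: centre of the underside; x along the 100 mm length, z up. May be absent.
- board2: Boxed circuit board: flat rigid slab 100 (x) x 56 (y) x 12 (z) mm, about 110 g, yellow-green case with a green circuit on its top face. Flat underside and flat top. Origin: centre of the underside; x along the 100 mm length, z up. May be absent.
- board3: Boxed circuit board: flat rigid slab 100 (x) x 56 (y) x 12 (z) mm, about 110 g, yellow-green case with a green circuit on its top face. Flat underside and flat top. Origin: centre of the underside; x along the 100 mm length, z up. May be absent.
- board4: Boxed circuit board: flat rigid slab 100 (x) x 56 (y) x 12 (z) mm, about 110 g, yellow-green case with a green circuit on its top face. Flat underside and flat top. Origin: centre of the underside; x along the 100 mm length, z up. May be absent.
- board5: Boxed circuit board: flat rigid slab 100 (x) x 56 (y) x 12 (z) mm, about 110 g, yellow-green case with a green circuit on its top face. Flat underside and flat top. Origin: centre of the underside; x along the 100 mm length, z up. May be absent.
- battery: Bystander, to be left where it is: 9 V battery lying flat, 48 x 26 x 17 mm, black and copper. Origin: underside, near its middle.
- electrode1: Bystander, to be left where it is: steel hand electrode, lying tube 36 mm thick, 140 mm long. Origin: underside, near its middle.
- electrode2: Bystander, to be left where it is: second steel hand electrode, lying tube 36 mm thick, 140 mm long. Origin: underside, near its middle.
- reel: Bystander, to be left where it is: solder reel, blue flanges, 60 mm diameter, 33 mm high. Origin: underside, near its middle.
- meter: Bystander, to be left where it is: yellow multimeter, 160 x 78 x 34 mm. Origin: underside, near its middle.
- driver: Bystander, to be left where it is: black and green screwdriver, 195 mm long, 24 mm thick. Origin: underside, near its middle.
Not all that is in view belongs to the job. Leave any grey or red look-alike of the board2 alone. Several things have the shape of the rule; the one meant has the colours described above.

How it is judged:
By the outcome, as a careful person would: the job done as asked, in the order asked, and still so for the second after the job is handed in, with the robot touching nothing.
Of board1, board2, board3, board4, board5 only 3 to 5 are there at a start; the rules pass over those that are not, and their reading is None.
At some moment in a run one of lid may be knocked a few centimetres aside while the robot is not near it.
Once in a run the grip may slacken for a moment while it holds something.
It also fails if it takes over 210 s, if anything falls off the work surface, if the arm or the gripper's body presses on something with over 40 N, if the wrist force passes 120 N, or if a joint passes its speed limit or range.

## Robot

A 7-joint arm with a two-finger parallel gripper is mounted at the origin on the work surface. World frame = base frame: x ahead of the robot, y to its left, z up, the work surface at z = 0. Lengths are in m, angles in rad, forces in N, time in s.
With the tool pointing down it reaches from about 0.4 to 0.85 m from the base axis. Payload 4.5 kg.
Tool frame: the origin (TCP) lies midway between the tips of the shut fingers; the grasp point (between the pads) lies 19 mm behind it; z points along the fingers, y is the line along which they close (so a half turn about z gives the same grasp; the last joint's range is limited). The gripper opens to 88 mm and grips with 3 to 60 N. Pads are 18 mm wide; open, the fingers measure 123 mm over their backs; the gripper's body (75 mm by 187 mm) begins 45 mm behind the grasp point.
Start: joints at [-1.249, 0.689, -0.195, 1.565, 0.157, 0.902, -0.215], TCP at [0.177, 0.599, 0.239] pointing down, gripper open.
Joint ranges: [-3.01, 3.01], [-0.46, 2.08], [-1.47, 1.51], [0.13, 2.56], [-1, 4.14], [0.04, 2.09], [-2.66, 2.66]. Speed limits (rad/s): [2.57, 2.57, 3.14, 3.14, 3.14, 3.14, 3.14].

## Interface

Orientations are given as a unit quaternion [x, y, z, w].
In Python, from plant import r gives the robot as it stands.
- The arm moves only by the tool move_arm, never from a script. Its argument "targets" is a list that holds one entry, the list of rows, each a list of 7 numbers: the opening, from 0 (shut) to 1 (fully open), then the shift along the tool's x, y, z in mm, then the turn, a rotation vector about the tool's x, y, z in degrees. In form: [[[claw, dx, dy, dz, ax, ay, az], ...]]. A call has 1 to 10 rows; each row is the pose to reach, as a shift and turn from the pose commanded when the call began, along the tool's axes at that moment; what a row does not reach only later rows make up. A row lasts 1/8 s, in which the tool goes at most 62.5 mm and 10.7 degrees, less where a joint would pass 70% of its speed; a pose out of reach is approached as far as the arm can. A call with a gripper value outside its range is refused whole. The fingers move at their own pace and stop on an object; "newtons" is the grip in N (left out, the last holds). Time passes only in rows, so rows that repeat a pose let the fingers close. It gives the time, the measured TCP pose, the force, the opening and the grip force at its end, in the units of the state.
- r.get_state(): the state, without advancing time (a new reading comes with each control period).
- r.snapshot(name): name is "scene" or "top" or "wrist"; returns the picture (480x640x3 uint8, red, green, blue); there is no depth.
- r.camera_info(name): a dict with "fx", "fy", "cx", "cy" (pixels), "R" (3x3) and "t" (3): a world point X has camera coordinates R X + t. Camera axes: x right, y down, z forward; pixel columns grow to the right and rows downward; lengths in m; the calibration is good to about 2 mm. A picture is of the moment at which its call begins: read the wrist's pose just before it. camera_info takes no time and is no camera call; for the wrist camera it gives the pose at the moment of the call.
- r.finish_job(): hands the job in; it is judged then, once.
The state is a dict: "clock": time; "q": joint angles; "qd": joint speeds; "joint_torque": joint torques, N m; "tool_pos": TCP position; "eef_rot": TCP orientation; "contact_force": force on the tool from outside, world axes, zero at the start; "moment": the same for the moment, N m; "opening": opening from 0.0 (shut) to 1.0 (fully open); "finger_force": force on a finger pad.
Only numpy, scipy, OpenCV 4.12 (cv2) and the standard library are available. Lean on these libraries where they do the work, as an engineer would, in place of code of your own. Each camera call takes 0.05 s, during which the arm holds its last target. There are 200 camera calls.

## Working session

There is one attempt and no reset: what is moved stays moved. The work goes in short steps, Python scripts to look and compute and a tool call to move; the robot and the scene stay as the last step left them, time stands still between calls to the robot, and variables do not carry over. Pictures are saved under pics/ and viewed, at most 16 in all, crops included, and the job is handed in when it is done.

Besides the shell and the picture viewer there is one more tool, called after ">>>" by a JSON object that holds its "op" and its "data". move_arm: Moves the arm, as the interface text tells. Its arguments: {"type":"object","properties":{"targets":{"type":"array","items":{"type":"array","items":{"type":"array","items":{"type":"number"}}}},"newtons":{"type":"number"}},"required":["targets"]}

```bash
mkdir -p pics; ls; python3 - <<'E'
from plant import r
import cv2
s=r.get_state();print({k:s[k] for k in('clock','tool_pos','eef_rot','opening','contact_force')})
for n in('scene','top','wrist'):
    c=r.camera_info(n);print(n,c)
    cv2.imwrite(f'pics/{n}0.png',r.snapshot(n)[:,:,::-1])
E
```

```text
pics
{'clock': 0.0, 'tool_pos': array([0.17726964, 0.59868147, 0.23791777]), 'eef_rot': array([ 1.43341024e-01,  9.89672940e-01, -9.05590973e-04, -5.46872220e-05]), 'opening': 1.003033225605294, 'contact_force': array([ 0.05332808, -1.00248058, -0.40164575])}
scene {'fx': 445.12897311626966, 'fy': 445.12897311626966, 'cx': 318.0408161959139, 'cy': 241.12950986151503, 'R': array([[-0.87357267,  0.48652198,  0.01292886],
       [ 0.37461704,  0.68912598, -0.62029626],
       [-0.31069737, -0.53703049, -0.78426105]]), 't': array([ 0.43449615, -0.12725835,  1.20478275])}
top {'fx': 539.7106038763693, 'fy': 539.7106038763693, 'cx': 320.60908464794363, 'cy': 236.57972408744234, 'R': array([[ 0.02444211, -0.99969932, -0.00196386],
       [-0.98243583, -0.02365641, -0.18509514],
       [ 0.18499303,  0.00645348, -0.98271864]]), 't': array([-0.0171376 ,  0.51974599,  1.41139165])}
wrist {'fx': 360.3512715900812, 'fy': 360.3512715900812, 'cx': 319.3953932161115, 'cy': 239.79957757120127, 'R': array([[ 0.28420255,  0.95876297, -0.00157469],
       [ 0.91184922, -0.26978787,  0.30942769],
       [ 0.29624298, -0.08937602, -0.95092167]]), 't': array([-0.62371796, -0.04269804,  0.39162696])}
```

View pics/top0.png

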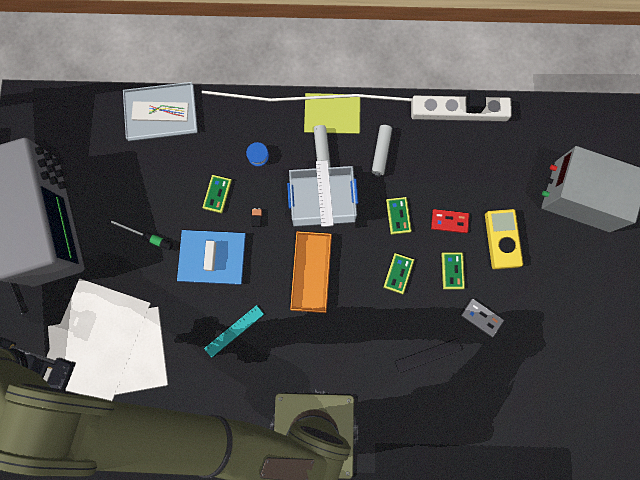

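View pics/scene0.png

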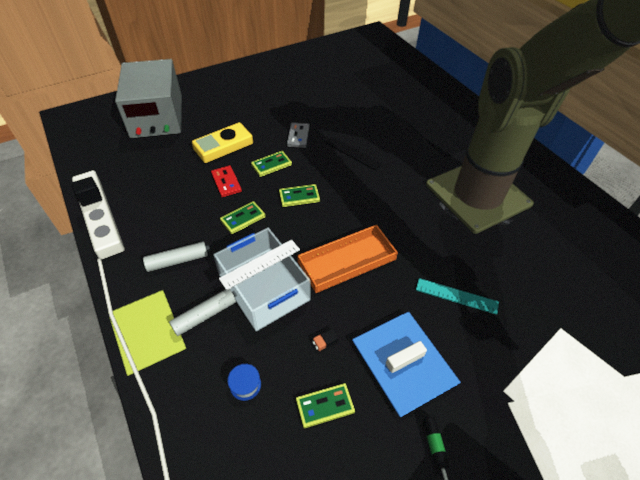

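The scene shows the tub at top (322,197), with the tray at (311,271) and the lid at (211,257).
- **Rule:** candidates are the white/aluminium one across the tub (324,193), the teal one (234,331) and a black one (430,357). I choose the one on the tub.
- **Boards:** candidates are the green ones at (217,194), (399,215), (399,273) and (453,270). Red (451,220) and grey (482,317) are look-alikes, and the plain yellow-green sheet (332,113) is not a board. I choose the four green ones.

```bash
cat > h.py <<'E'
from plant import r
import cv2, numpy as np
from scipy.spatial.transform import Rotation as Ro
def w(c,px,z):
    "pixels -> world points on the plane at height z"
    px=np.atleast_2d(np.asarray(px,float))
    d=np.c_[(px[:,0]-c['cx'])/c['fx'],(px[:,1]-c['cy'])/c['fy'],np.ones(len(px))]@c['R']
    o=-c['R'].T@c['t']
    return (o+d*((z-o[2])/d[:,2])[:,None])[:,:2]
def proj(c,X):
    p=np.atleast_2d(X)@c['R'].T+c['t']
    return np.c_[c['fx']*p[:,0]/p[:,2]+c['cx'],c['fy']*p[:,1]/p[:,2]+c['cy']]
def ortho(c,im,x0,x1,y0,y1,z,s=2):
    "metric view at height z: columns = -y, rows = -x, s px/mm"
    W,H=int((y1-y0)*1000*s),int((x1-x0)*1000*s)
    q=np.float32([[x1,y1,z],[x1,y0,z],[x0,y0,z],[x0,y1,z]])
    M=cv2.getPerspectiveTransform(np.float32(proj(c,q)),np.float32([[0,0],[W,0],[W,H],[0,H]]))
    return cv2.warpPerspective(im,M,(W,H),flags=cv2.INTER_CUBIC)
def rects(c,im,lo,hi,z,amin=100):
    "HSV-masked blobs -> (centre x,y mm, long, short mm, angle of long axis deg, mean px)"
    m=cv2.inRange(cv2.cvtColor(im,cv2.COLOR_RGB2HSV),np.array(lo),np.array(hi))
    m=cv2.morphologyEx(m,cv2.MORPH_CLOSE,np.ones((3,3)))
    out=[]
    for k in cv2.findContours(m,cv2.RETR_EXTERNAL,cv2.CHAIN_APPROX_NONE)[0]:
        if cv2.contourArea(k)<amin: continue
        k=k[:,0]; (cx,cy),(a,b),t=cv2.minAreaRect(np.float32(w(c,k,z)*1000))
        if a<b: a,b,t=b,a,t+90
        out.append([round(v,1) for v in (cx,cy,a,b,(t+90)%180-90,*k.mean(0))])
    return out
def rel(pos,yaw=None,R=None):
    "tool-frame shift (mm) and turn (deg) to a world TCP (mm), tool down, tool-x at yaw deg (half-turn free)"
    s=r.get_state();R0=Ro.from_quat(s['eef_rot']);p=R0.inv().apply(np.array(pos)/1000-s['tool_pos'])*1000
    best=None
    if yaw is not None:
        for y in(yaw,yaw+180):
            v=(R0.inv()*Ro.from_euler('z',y,degrees=True)*Ro.from_euler('x',180,degrees=True)).as_rotvec(degrees=True)
            if best is None or np.linalg.norm(v)<np.linalg.norm(best):best=v
    return p.round(1),None if best is None else best.round(1)
def st():
    s=r.get_state();R0=Ro.from_quat(s['eef_rot']).as_matrix()
    print('t',round(s['clock'],2),'tcp',(s['tool_pos']*1000).round(1),'yaw',np.degrees(np.arctan2(R0[1,0],R0[0,0])).round(1),'zax',R0[:,2].round(3),'open',round(s['opening']*88,1),'ff',s['finger_force'],'F',np.round(s['contact_force'],1),'q',s['q'].round(2))
E
python3 - <<'E'
from h import *
c=r.camera_info('top');im=cv2.imread('pics/top0.png')[:,:,::-1].copy()
print('boards',*rects(c,im,(28,90,70),(85,255,255),.012),sep='\n')
print('tray',*rects(c,im,(8,150,100),(20,255,255),.028),sep='\n')
print('blue',*rects(c,im,(98,110,80),(118,255,255),.019,30),sep='\n')
o=ortho(c,im,.44,.76,-.15,.15,.082,2)[:,:,::-1]
cv2.imwrite('pics/tub.png',o)
st()
E
```

```text
boards
[430.3, -220.2, 102.5, 58.1, -18.1, np.float64(398.5), np.float64(273.1)]
[441.4, -368.3, 102.0, 60.6, 1.4, np.float64(452.5), np.float64(270.3)]
[593.1, -219.6, 102.4, 59.8, 8.0, np.float64(398.1), np.float64(215.1)]
[643.4, 292.4, 102.2, 59.0, -12.7, np.float64(216.6), np.float64(193.6)]
[886.3, -28.7, 162.9, 110.8, -88.7, np.float64(331.4), np.float64(115.6)]
tray
[428.2, 20.0, 216.4, 97.7, -2.6, np.float64(310.7), np.float64(271.7)]
[1206.2, -525.6, 478.6, 40.7, 90.0, np.float64(500.3), np.float64(14.7)]
[1207.6, -142.4, 324.8, 39.4, -88.7, np.float64(374.0), np.float64(12.6)]
[1207.3, 154.1, 268.0, 39.5, -88.7, np.float64(273.0), np.float64(10.5)]
[1206.8, 411.0, 243.0, 39.0, 89.8, np.float64(188.2), np.float64(8.3)]
[1215.7, 645.2, 161.3, 26.5, -88.7, np.float64(109.7), np.float64(3.6)]
blue
[462.7, 295.1, 178.5, 143.3, 88.5, np.float64(210.9), np.float64(256.9)]
[641.2, 83.5, 72.6, 16.3, 5.3, np.float64(290.0), np.float64(195.1)]
[659.1, -93.9, 72.9, 17.1, 4.9, np.float64(353.9), np.float64(190.8)]
[761.4, 181.6, 70.6, 61.2, 29.2, np.float64(257.0), np.float64(153.5)]
t 0.15 tcp [177.3 598.8 238.1] yaw 163.5 zax [-0.    -0.001 -1.   ] open 88.3 ff 0.0 F [-1.   0.7 -0.4] q [-1.25  0.69 -0.19  1.57  0.16  0.9  -0.22]
```

View pics/tub.png

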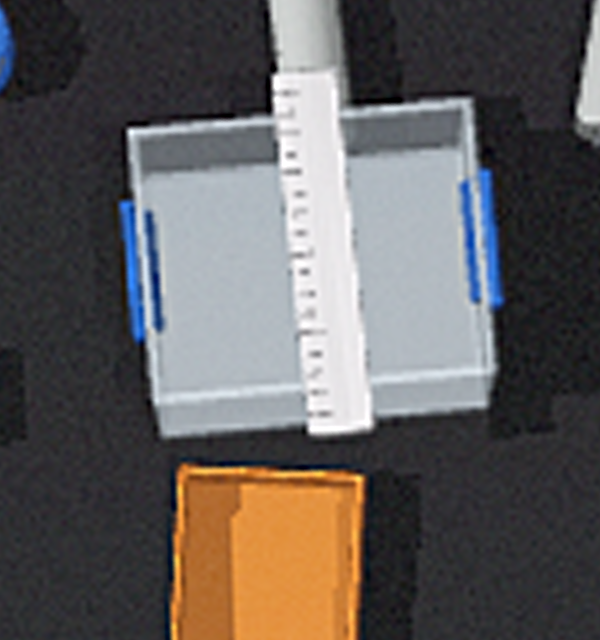

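The close crop confirms the white ticked rule across the clear tub. The tub's rim corners are at crop pixels (128,130), (472,98), (496,370) and (153,400). That puts its centre near x=635, y=-6 with yaw about 5°, and the sides match the given sizes. The rule's centre is near (322,252), yaw about 5.7°.

```bash
python3 - <<'E'
from h import *
print(rel((600,-11,240),5.5))
E
```

```text
(array([-578.4, -464.8,   -1.2]), array([ -0.1,  -0. , -22. ]))
```

>>> {"op": "move_arm", "data": {"targets": [[[1,-578,-465,0,0,0,-22],[1,-578,-465,0,0,0,-22],[1,-578,-465,0,0,0,-22],[1,-578,-465,0,0,0,-22],[1,-578,-465,0,0,0,-22],[1,-578,-465,0,0,0,-22],[1,-578,-465,0,0,0,-22],[1,-578,-465,0,0,0,-22],[1,-578,-465,0,0,0,-22],[1,-578,-465,0,0,0,-22]]]}}

```text
clock: 1.4
tool_pos: [0.5341, 0.0836, 0.2387]
eef_rot: [-0.048, 0.999, 0.0, 0.0]
contact_force: [0.5, 0.7, 0.1]
opening: 0.998
finger_force: 0.0
```

```bash
python3 - <<'E'
from h import *
st();print(rel((600,-11,240),5.5))
E
```

```text
t 1.4 tcp [534.1  83.6 238.7] yaw -174.5 zax [ 0.  0. -1.] open 87.8 ff 0.0 F [0.5 0.7 0.1] q [-0.01  0.59 -0.38  1.82  0.3   0.79  1.13]
(array([ -56.5, -100.5,   -1.4]), array([0., 0., 0.]))
```

>>> {"op": "move_arm", "data": {"targets": [[[0.6,-56,-100,0,0,0,0],[0.6,-56,-100,0,0,0,0],[0.6,-56,-100,0,0,0,0]]]}}

```text
clock: 1.78
tool_pos: [0.6001, -0.0146, 0.2378]
eef_rot: [-0.044, 0.999, -0.001, 0.0]
contact_force: [-0.7, 0.9, 0.1]
opening: 0.68
finger_force: 0.0
```

```bash
python3 - <<'E'
from h import *
st();c=r.camera_info('wrist');im=r.snapshot('wrist')
cv2.imwrite('pics/w1raw.png',im[:,:,::-1]);np.save('w1.npy',c,allow_pickle=True)
print(proj(c,[[.634,-.011,.088],[.635,-.006,.082]]))
cv2.imwrite('pics/w1.png',np.hstack([cv2.resize(im,(400,300)),cv2.resize(ortho(c,im,.54,.74,-.13,.12,.082,2),(400,300))])[:,:,::-1])
E
```

```text
t 1.77 tcp [600.1 -14.6 237.8] yaw -175.0 zax [ 0.    -0.003 -1.   ] open 59.9 ff 0.0 F [-0.7  0.9  0.1] q [ 0.16  0.67 -0.38  1.64  0.3   0.89  1.32]
[[321.03020316 259.39985769]
 [326.47000552 258.47853055]]
```

View pics/w1.png

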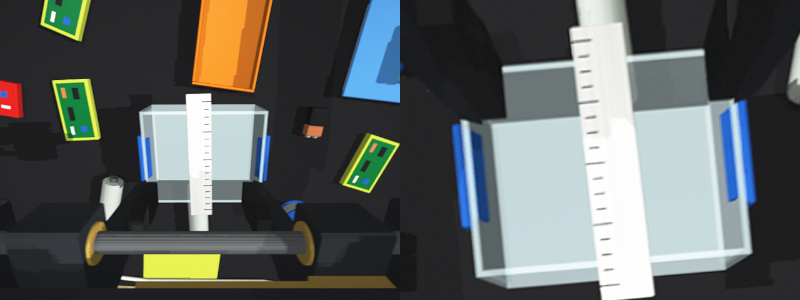

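The tub and rule are both seen. In the rectified half, the rim's near corners at (475,277) and (750,253) give a tub centre of about (632,-6.6) mm with yaw 5.3°, agreeing with the top view.

```bash
python3 - <<'E'
from h import *
c=np.load('w1.npy',allow_pickle=True).item();im=cv2.imread('pics/w1raw.png')[:,:,::-1].copy()
print(*rects(c,im,(0,0,225),(180,25,255),.088,300),sep='\n')
ct=r.camera_info('top');t=cv2.imread('pics/top0.png')[:,:,::-1].copy()
print([x for x in rects(ct,t,(0,0,200),(180,25,255),.088,100) if abs(x[1])<60])
print('boards w',*rects(c,im,(28,90,70),(85,255,255),.012),sep='\n')
print('tray w',*rects(c,im,(8,150,60),(20,255,255),.028),sep='\n')
print(rel((634,-11,140),5.6),rel((634,-11,79),5.6))
E
```

```text
[709.7, -137.9, 59.8, 15.3, -10.8, np.float64(179.0), np.float64(320.5)]
[643.7, -20.1, 208.2, 146.2, 0.1, np.float64(306.7), np.float64(246.1)]
[[683.0, -1.3, 280.8, 169.3, 5.0, np.float64(321.9), np.float64(191.0)]]
boards w
[899.8, -28.9, 162.6, 62.9, -84.9, np.float64(289.7), np.float64(425.5)]
[641.2, 287.8, 101.9, 66.3, -12.6, np.float64(590.6), np.float64(260.0)]
[591.1, -218.8, 100.7, 62.5, 7.6, np.float64(122.9), np.float64(174.2)]
[449.0, -225.4, 62.2, 60.0, 72.5, np.float64(105.7), np.float64(25.3)]
tray w
[586.7, 166.5, 31.0, 17.1, 87.9, np.float64(500.6), np.float64(208.4)]
[472.2, 16.7, 124.5, 97.3, -2.5, np.float64(369.3), np.float64(68.4)]
(array([-35.2,  -3.3,  98. ]), array([-0. , -0. , -0.3])) (array([-35.2,  -3.2, 159. ]), array([-0. , -0. , -0.3]))
```

>>> {"op": "move_arm", "data": {"newtons": 25, "targets": [[[0.65,-34,-2,80,0,0,-1],[0.65,-34,-2,120,0,0,-1],[0.65,-34,-2,159,0,0,-1],[0.65,-34,-2,159,0,0,-1],[0.3,-34,-2,159,0,0,-1],[0.2,-34,-2,159,0,0,-1],[0.2,-34,-2,159,0,0,-1],[0.2,-34,-2,159,0,0,-1]]]}}

```text
clock: 2.82
tool_pos: [0.6337, -0.0075, 0.0816]
eef_rot: [-0.057, 0.998, -0.0, 0.002]
contact_force: [-0.6, 0.4, 7.4]
opening: 0.358
finger_force: 25.0
```

```bash
python3 - <<'E'
from h import *
st()
E
```

```text
t 2.83 tcp [633.7  -7.5  81.6] yaw -173.5 zax [ 0.003 -0.    -1.   ] open 31.5 ff 25.001136660575867 F [-0.6  0.4  7.4] q [ 0.1   0.91 -0.3   1.65  0.41  0.64  1.26]
```

>>> {"op": "move_arm", "data": {"targets": [[[0.2,0,0,-20,0,0,0],[0.2,0,0,-60,0,0,0],[0.2,0,0,-60,0,0,0]]]}}

```text
clock: 3.2
tool_pos: [0.6351, -0.0069, 0.1439]
eef_rot: [-0.057, 0.998, 0.0, 0.004]
contact_force: [-1.0, 0.2, -0.8]
opening: 0.359
finger_force: 25.0
```

```bash
python3 - <<'E'
from h import *
st();print(rel((429,19,70),-2.6))
E
```

```text
t 3.2 tcp [635.1  -6.9 143.9] yaw -173.5 zax [ 0.007  0.001 -1.   ] open 31.5 ff 24.999837577342987 F [-1.   0.2 -0.8] q [ 0.12  0.83 -0.34  1.62  0.37  0.75  1.3 ]
(array([202.3,  49.1,  72.4]), array([0. , 0.4, 9.1]))
```

>>> {"op": "move_arm", "data": {"targets": [[[0.2,60,15,0,0,0,9],[0.2,120,30,0,0,0,9],[0.2,202,49,0,0,0,9],[0.2,202,49,0,0,0,9],[0.2,202,49,60,0,0,9],[0.2,202,49,90,0,0,9],[0.2,202,49,90,0,0,9]]]}}

```text
clock: 4.08
tool_pos: [0.427, 0.0187, 0.0495]
eef_rot: [0.021, 1.0, -0.0, -0.003]
contact_force: [-0.3, -0.4, -0.8]
opening: 0.351
finger_force: 25.0
```

```bash
python3 - <<'E'
from h import *
st();print(rel((429,19,6),-2.6))
E
```

```text
t 4.08 tcp [427.   18.7  49.5] yaw 177.6 zax [-0.005 -0.    -1.   ] open 30.9 ff 25.000227391719818 F [-0.3 -0.4 -0.8] q [-0.12  0.84 -0.05  2.28  1.02  0.04  0.35]
(array([-2.2,  0.4, 43.4]), array([-0. , -0.3,  0.2]))
```

>>> {"op": "move_arm", "data": {"targets": [[[0.2,-9,0,20,0,0,0],[0.2,-9,0,33,0,0,0],[0.2,-9,0,41,0,0,0],[0.2,-9,0,41,0,0,0]]]}}

```text
clock: 4.58
tool_pos: [0.4362, 0.018, 0.0094]
eef_rot: [0.022, 1.0, 0.0, -0.002]
contact_force: [0.4, 0.1, -1.1]
opening: 0.357
finger_force: 25.0
```

```bash
python3 - <<'E'
from h import *
st()
c=r.camera_info('scene');im=r.snapshot('scene')
cv2.imwrite('pics/s1.png',cv2.resize(im[180:340,180:480],(750,400))[:,:,::-1])
E
```

```text
t 4.58 tcp [436.2  18.    9.4] yaw 177.5 zax [-0.004  0.001 -1.   ] open 31.4 ff 25.00005751848221 F [ 0.4  0.1 -1.1] q [ 0.01  0.94 -0.25  2.25  1.73  0.2  -0.34]
```

View pics/s1.png

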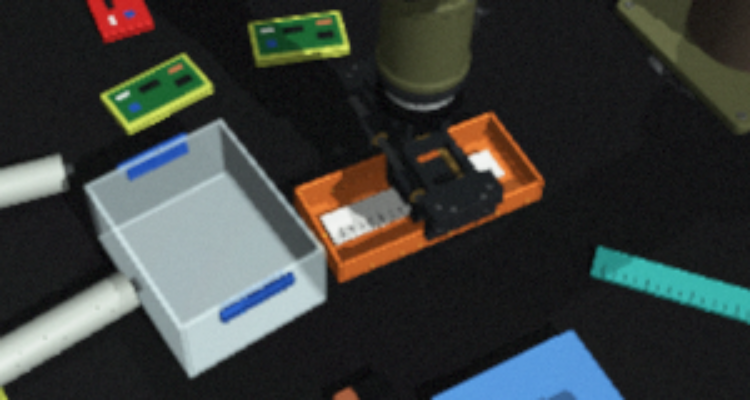

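The rule sits inside the tray, its visible end at (345,225) in the crop, just above the floor. I'll release it.

>>> {"op": "move_arm", "data": {"targets": [[[0.2,0,0,4,0,0,0],[0.2,0,0,4,0,0,0],[0.5,0,0,4,0,0,0],[0.5,0,0,4,0,0,0],[0.5,0,0,-15,0,0,0],[0.5,0,0,-70,0,0,0],[0.6,0,0,-130,0,0,0],[0.8,-20,40,-150,0,0,0],[0.8,-50,80,-150,0,0,0]]]}}

```text
clock: 5.75
tool_pos: [0.489, 0.0922, 0.1618]
eef_rot: [0.024, 1.0, -0.0, -0.001]
contact_force: [1.5, 0.2, -1.2]
opening: 0.789
finger_force: 0.0
```

```bash
python3 - <<'E'
from h import *
st();print(rel((560,-215,160),8))
E
```

```text
t 5.75 tcp [489.   92.2 161.8] yaw 177.3 zax [-0.003 -0.001 -1.   ] open 69.4 ff 0.0 F [ 1.5  0.2 -1.2] q [ 0.12  0.72 -0.65  2.    0.71  0.66  0.52]
(array([ -85.6, -303.5,    1.8]), array([ -0. ,  -0.1, -10.7]))
```

>>> {"op": "move_arm", "data": {"targets": [[[0.9,-165,-308,0,0,0,-11],[0.9,-165,-308,0,0,0,-11],[0.9,-165,-308,0,0,0,-11],[0.9,-165,-308,0,0,0,-11],[0.9,-165,-308,0,0,0,-11],[0.9,-165,-308,0,0,0,-11],[0.9,-165,-308,0,0,0,-11],[0.9,-165,-308,0,0,0,-11]]]}}

```text
clock: 6.75
tool_pos: [0.64, -0.2194, 0.1585]
eef_rot: [-0.075, 0.997, 0.001, -0.002]
contact_force: [-0.3, 0.1, 0.7]
opening: 0.899
finger_force: 0.0
```

```bash
cat >> h.py <<'E'
def look(z=.012,lo=(28,90,70),hi=(85,255,255),a=1500):
    c=r.camera_info('wrist');im=r.snapshot('wrist');print(*rects(c,im,lo,hi,z,a),sep='\n');return c,im
E
python3 - <<'E'
from h import *
st();look();print(rel((592.5,-219.3,60),8))
c=r.camera_info('top');im=r.snapshot('top')
print('blue',*rects(c,im,(98,110,80),(118,255,255),.019,30),sep='\n')
E
```

```text
t 6.75 tcp [ 640.  -219.4  158.5] yaw -171.4 zax [-0.004  0.001 -1.   ] open 79.1 ff 0.0 F [-0.3  0.1  0.7] q [ 0.63  0.95 -0.76  1.44  0.71  1.04  1.43]
[842.2, -70.1, 97.1, 47.1, -81.5, np.float64(429.2), np.float64(434.6)]
[591.8, -222.1, 100.6, 56.6, 7.6, np.float64(325.2), np.float64(161.0)]
(array([46.8,  6.5, 98.9]), array([ 0.1, -0.2,  0.7]))
blue
[462.6, 294.9, 178.2, 143.3, 88.5, np.float64(211.0), np.float64(256.9)]
[641.2, 83.5, 72.6, 16.3, 5.3, np.float64(290.0), np.float64(195.1)]
[659.1, -93.7, 72.9, 16.8, 5.7, np.float64(353.8), np.float64(190.8)]
[761.4, 181.6, 70.6, 61.2, 29.2, np.float64(257.0), np.float64(153.5)]
```

>>> {"op": "move_arm", "data": {"newtons": 30, "targets": [[[0.9,47.5,4.5,50,0,0,1],[0.9,47.5,4.5,105,0,0,1],[0.9,47.5,4.5,140,0,0,1],[0.9,47.5,4.5,140,0,0,1]]]}}

```text
clock: 7.35
tool_pos: [0.5904, -0.2218, 0.0168]
eef_rot: [-0.067, 0.998, 0.001, -0.004]
contact_force: [-0.3, 0.3, 0.6]
opening: 0.9
finger_force: 0.0
```

```bash
python3 - <<'E'
from h import *
st();print(rel((591.8,-221.7,8),7.6))
E
```

```text
t 7.35 tcp [ 590.4 -221.8   16.8] yaw -172.3 zax [-0.008  0.002 -1.   ] open 79.2 ff 0.0 F [-0.3  0.3  0.6] q [ 0.62  1.08 -0.63  1.65  0.89  0.74  1.24]
(array([-1.5, -0.1,  8.8]), array([ 0.1, -0.4,  0.1]))
```

>>> {"op": "move_arm", "data": {"targets": [[[0.9,-1,0,8.5,0,0,0],[0.9,-1,0,8.5,0,0,0],[0.5,-1,0,8.5,0,0,0],[0.5,-1,0,8.5,0,0,0],[0.5,-1,0,8.5,0,0,0],[0.5,-1,0,-20,0,0,0],[0.5,-1,0,-40,0,0,0]]]}}

```text
clock: 8.22
tool_pos: [0.5939, -0.2234, 0.0598]
eef_rot: [-0.065, 0.998, 0.0, -0.001]
contact_force: [0.6, -0.1, -0.9]
opening: 0.615
finger_force: 30.0
```

```bash
python3 - <<'E'
from h import *
st()
im=r.snapshot('scene');im2=r.snapshot('wrist');p=proj(r.camera_info('scene'),[[.592,-.222,.05]])[0].astype(int);print(p)
cv2.imwrite('pics/s2.png',np.hstack([cv2.resize(im[p[1]-60:p[1]+60,p[0]-80:p[0]+80],(400,300),interpolation=2),cv2.resize(im2,(400,300))])[:,:,::-1])
print(rel((632,-7,140),5.3))
E
```

```text
t 8.22 tcp [ 593.9 -223.4   59.8] yaw -172.5 zax [-0.002  0.    -1.   ] open 54.1 ff 29.999893605709076 F [ 0.6 -0.1 -0.9] q [ 0.64  1.02 -0.67  1.64  0.84  0.8   1.28]
[241 204]
(array([-64.7, 209.8, -78.9]), array([-0.1,  0.1,  2.2]))
```

View pics/s2.png

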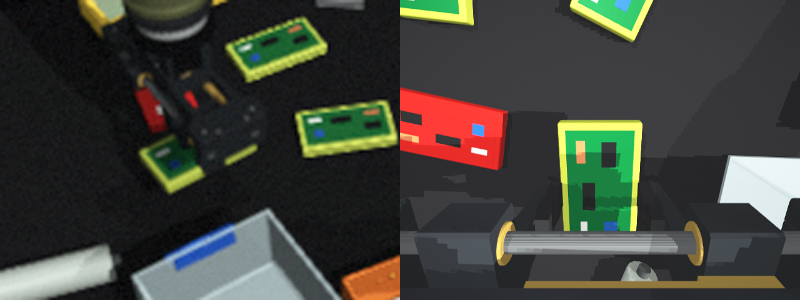

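>>> {"op": "move_arm", "data": {"targets": [[[0.5,0,0,-60,0,0,0],[0.5,-20,60,-75,0,0,2],[0.5,-40,120,-75,0,0,2],[0.5,-65,170,-75,0,0,2],[0.5,-65,210,-75,0,0,2],[0.5,-65,210,-75,0,0,2],[0.5,-65,210,-75,0,0,2]]]}}

```text
clock: 9.2
tool_pos: [0.6305, -0.0081, 0.1329]
eef_rot: [-0.048, 0.999, -0.001, -0.002]
contact_force: [-0.3, -0.8, -1.4]
opening: 0.611
finger_force: 30.0
```

```bash
python3 - <<'E'
from h import *
st();print(rel((635,-6.5,60),5.3))
c=r.camera_info('wrist');im=r.snapshot('wrist')
cv2.imwrite('pics/w3.png',np.hstack([cv2.resize(im,(400,300)),cv2.resize(ortho(c,im,.54,.74,-.13,.12,.082,2),(400,300))])[:,:,::-1])
E
```

```text
t 9.2 tcp [630.5  -8.1 132.9] yaw -174.5 zax [-0.004 -0.002 -1.   ] open 53.7 ff 29.999421536922455 F [-0.3 -0.8 -1.4] q [ 0.31  0.91 -0.71  1.62  0.72  0.89  0.99]
(array([-4.9,  1.3, 72.9]), array([-0.1, -0.2,  0.2]))
```

View pics/w3.png

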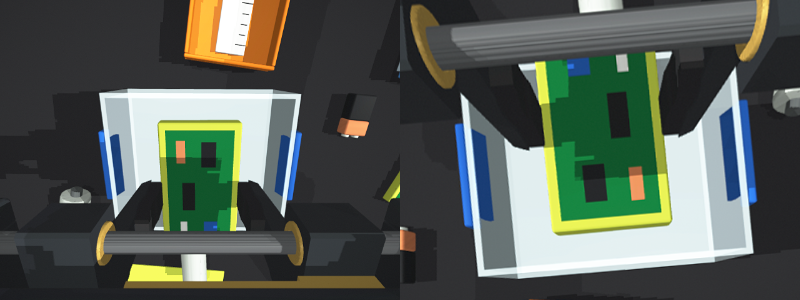

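The board is held level over the tub, with the near rim corners at (478,277) and (752,253). That gives a tub centre of about (632,-8), so I'll lower the board.

>>> {"op": "move_arm", "data": {"targets": [[[0.5,-4,1,40,0,0,0],[0.5,-4,1,85,0,0,0],[0.5,-4,1,105,0,0,0],[0.5,-4,1,111,0,0,0],[0.5,-4,1,111,0,0,0],[0.5,-4,1,111,0,0,0]]]}}

```text
clock: 10.0
tool_pos: [0.6356, -0.0051, 0.0243]
eef_rot: [-0.048, 0.999, 0.0, 0.0]
contact_force: [0.2, -0.3, -1.1]
opening: 0.613
finger_force: 30.0
```

```bash
python3 - <<'E'
from h import *
st();print(rel((634,-7,20),5.3))
E
```

```text
t 10.0 tcp [635.6  -5.1  24.3] yaw -174.5 zax [-0.  0. -1.] open 54.0 ff 29.9996280670166 F [ 0.2 -0.3 -1.1] q [ 0.26  1.06 -0.61  1.64  0.85  0.72  0.89]
(array([ 1.8, -1.7,  4.3]), array([0. , 0. , 0.2]))
```

>>> {"op": "move_arm", "data": {"targets": [[[0.5,2,-2,4,0,0,0],[0.5,2,-2,5.5,0,0,0],[0.5,2,-2,5.5,0,0,0]]]}}

```text
clock: 10.38
tool_pos: [0.633, -0.0078, 0.0182]
eef_rot: [-0.048, 0.999, -0.0, -0.001]
contact_force: [-1.9, -1.2, 5.5]
opening: 0.614
finger_force: 30.0
```

>>> {"op": "move_arm", "data": {"targets": [[[0.5,0,0,-0.5,0,0,0],[0.8,0,0,-0.5,0,0,0],[0.8,0,0,-0.5,0,0,0],[0.8,0,0,-20,0,0,0],[0.8,0,0,-70,0,0,0],[0.8,0,0,-110,0,0,0],[0.8,-60,0,-130,0,0,0],[0.8,-60,0,-130,0,0,0]]]}}

```text
clock: 11.38
tool_pos: [0.6979, -0.0003, 0.1509]
eef_rot: [-0.047, 0.999, 0.002, 0.004]
contact_force: [-1.4, 0.0, 0.1]
opening: 0.8
finger_force: 0.0
```

```bash
python3 - <<'E'
from h import *
st();c,im=look(.016);print(rel((495,-215,150),-18))
cv2.imwrite('pics/w4.png',np.hstack([cv2.resize(im,(400,300)),cv2.resize(ortho(c,im,.54,.74,-.13,.12,.016,2),(400,300))])[:,:,::-1])
E
```

```text
t 11.38 tcp [ 6.979e+02 -3.000e-01  1.509e+02] yaw -174.6 zax [ 0.007  0.003 -1.   ] open 70.4 ff 0.0 F [-1.4  0.   0.1] q [ 0.27  0.97 -0.72  1.39  0.69  1.03  1.08]
[905.6, -29.5, 156.7, 41.5, -84.8, np.float64(270.9), np.float64(423.0)]
[630.2, -8.5, 98.9, 55.4, 5.4, np.float64(316.8), np.float64(132.8)]
(array([ 219.3, -194.3,   -1.8]), array([ 0.1,  0.1, 23.5]))
```

View pics/w4.png

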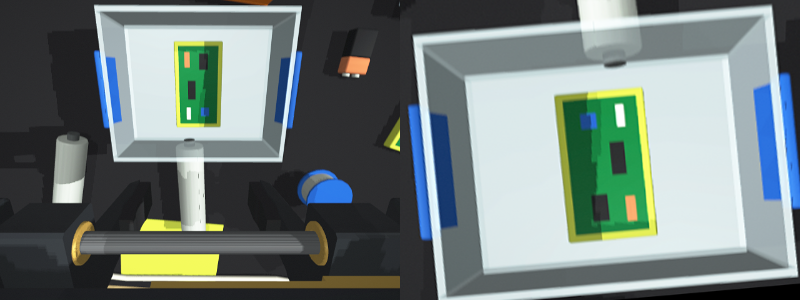

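Board 1 lies flat in the tub at (630,-8.5), yaw 5.4°, measuring 99 x 55 mm as it should.

>>> {"op": "move_arm", "data": {"targets": [[[0.9,219,-194,0,0,0,23.5],[0.9,219,-194,0,0,0,23.5],[0.9,219,-194,0,0,0,23.5],[0.9,219,-194,0,0,0,23.5],[0.9,219,-194,0,0,0,23.5],[0.9,219,-194,0,0,0,23.5],[0.9,219,-194,0,0,0,23.5],[0.9,219,-194,0,0,0,23.5]]]}}

```text
clock: 12.42
tool_pos: [0.4942, -0.2141, 0.1478]
eef_rot: [0.155, 0.988, 0.0, -0.001]
contact_force: [-0.0, 0.8, 0.2]
opening: 0.897
finger_force: 0.0
```

```bash
python3 - <<'E'
from h import *
st();look();print(rel((430,-221,17),-18))
E
```

```text
t 12.43 tcp [ 494.2 -214.1  147.8] yaw 162.2 zax [-0.002  0.001 -1.   ] open 78.9 ff 0.0 F [-0.   0.8  0.2] q [ 0.7   0.78 -0.64  1.9   0.7   0.7   0.9 ]
[646.3, -7.0, 60.8, 47.9, -84.7, np.float64(598.5), np.float64(308.3)]
[440.0, -368.6, 100.4, 61.9, 1.5, np.float64(116.0), np.float64(217.5)]
[428.8, -222.5, 100.0, 56.4, -17.7, np.float64(282.9), np.float64(146.7)]
(array([ 58.8, -26.1, 130.8]), array([ 0. , -0.1,  0.2]))
```

>>> {"op": "move_arm", "data": {"targets": [[[0.9,59.5,-28,50,0,0,0],[0.9,59.5,-28,105,0,0,0],[0.9,59.5,-28,125,0,0,0],[0.9,59.5,-28,125,0,0,0]]]}}

```text
clock: 12.98
tool_pos: [0.4275, -0.2227, 0.0214]
eef_rot: [0.155, 0.988, -0.0, -0.003]
contact_force: [0.1, -0.4, -0.1]
opening: 0.903
finger_force: 0.0
```

```bash
python3 - <<'E'
from h import *
st();print(rel((428.8,-222.5,6),-17.7))
E
```

```text
t 12.97 tcp [ 427.5 -222.7   21.4] yaw 162.2 zax [-0.006  0.001 -1.   ] open 79.5 ff 0.0 F [ 0.1 -0.4 -0.1] q [ 0.56  0.92 -0.29  2.12  1.07  0.27  0.58]
(array([-1.2,  0.6, 15.4]), array([-0.1, -0.3, -0.1]))
```

>>> {"op": "move_arm", "data": {"targets": [[[0.9,0,0,15,0,0,0],[0.9,0,0,15,0,0,0],[0.5,0,0,15,0,0,0],[0.5,0,0,15,0,0,0],[0.5,0,0,15,0,0,0]]]}}

```text
clock: 13.6
tool_pos: [0.4283, -0.2241, 0.0084]
eef_rot: [0.156, 0.988, -0.0, -0.001]
contact_force: [0.1, 1.2, 4.3]
opening: 0.626
finger_force: 30.0
```

```bash
python3 - <<'E'
from h import *
st();print(rel((632,-8,145),5.4))
E
```

```text
t 13.6 tcp [ 428.3 -224.1    8.4] yaw 162.0 zax [-0.001  0.    -1.   ] open 55.1 ff 30.00108540058136 F [0.1 1.2 4.3] q [ 0.53  0.95 -0.23  2.12  1.12  0.21  0.54]
(array([-126.8,  268.4, -136.8]), array([  0. ,  -0.1, -23.4]))
```

>>> {"op": "move_arm", "data": {"targets": [[[0.5,0,0,-30,0,0,0],[0.5,0,0,-90,0,0,0],[0.5,-30,40,-137,0,0,-23.5],[0.5,-125,268,-137,0,0,-23.5],[0.5,-125,268,-137,0,0,-23.5],[0.5,-125,268,-137,0,0,-23.5],[0.5,-125,268,-137,0,0,-23.5],[0.5,-125,268,-137,0,0,-23.5],[0.5,-125,268,-137,0,0,-23.5],[0.5,-125,268,-137,0,0,-23.5]]]}}

```text
clock: 14.85
tool_pos: [0.6286, -0.0103, 0.1437]
eef_rot: [-0.047, 0.999, -0.001, -0.002]
contact_force: [-0.5, 0.2, -0.8]
opening: 0.624
finger_force: 30.0
```

```bash
python3 - <<'E'
from h import *
st();print(rel((630.5,-8.3,26),5.4))
look(.14)
E
```

```text
t 14.85 tcp [628.6 -10.3 143.7] yaw -174.6 zax [-0.005 -0.002 -1.   ] open 54.9 ff 29.999488592147827 F [-0.5  0.2 -0.8] q [ 0.33  0.91 -0.74  1.62  0.73  0.92  0.98]
(array([ -2.7,   2. , 117.7]), array([-0.1, -0.3, -0. ]))
[708.2, -42.8, 53.5, 27.3, -78.4, np.float64(247.2), np.float64(435.5)]
[615.4, -11.9, 98.1, 58.6, 5.4, np.float64(319.5), np.float64(274.0)]
```

>>> {"op": "move_arm", "data": {"targets": [[[0.5,-1,1,60,0,0,0],[0.5,-1,1,100,0,0,0],[0.5,-1,1,110,0,0,0],[0.5,-1,1,112,0,0,0],[0.5,-1,1,112,0,0,0]]]}}

```text
clock: 15.52
tool_pos: [0.6315, -0.0066, 0.0339]
eef_rot: [-0.048, 0.999, 0.0, 0.0]
contact_force: [0.4, 0.1, -1.7]
opening: 0.627
finger_force: 30.0
```

```bash
python3 - <<'E'
from h import *
st();print(rel((630.5,-8.3,24),5.4))
E
```

```text
t 15.53 tcp [631.5  -6.6  33.9] yaw -174.5 zax [ 0.     0.001 -1.   ] open 55.2 ff 29.99956637620926 F [ 0.4  0.1 -1.7] q [ 0.27  1.05 -0.64  1.65  0.87  0.74  0.87]
(array([ 1.2, -1.6,  9.9]), array([0. , 0. , 0.1]))
```

Lower until there is contact.

>>> {"op": "move_arm", "data": {"targets": [[[0.5,1,-1.5,6,0,0,0],[0.5,1,-1.5,9,0,0,0],[0.5,1,-1.5,9,0,0,0]]]}}

```text
clock: 15.9
tool_pos: [0.6298, -0.0088, 0.0244]
eef_rot: [-0.048, 0.999, -0.001, -0.001]
contact_force: [-1.8, -1.9, 6.5]
opening: 0.625
finger_force: 30.0
```

>>> {"op": "move_arm", "data": {"targets": [[[0.5,0,0,-0.5,0,0,0],[0.8,0,0,-0.5,0,0,0],[0.8,0,0,-0.5,0,0,0],[0.8,0,0,-20,0,0,0],[0.8,0,0,-70,0,0,0],[0.8,0,0,-110,0,0,0],[0.8,-60,0,-130,0,0,0],[0.8,-60,0,-130,0,0,0],[0.8,-60,0,-130,0,0,0]]]}}

```text
clock: 17.02
tool_pos: [0.6891, -0.0023, 0.1535]
eef_rot: [-0.048, 0.999, 0.0, -0.001]
contact_force: [0.2, 0.3, -0.3]
opening: 0.798
finger_force: 0.0
```

```bash
python3 - <<'E'
from h import *
st();c,im=look(.028);print(rel((505,-355,150),1.5))
cv2.imwrite('pics/w5.png',cv2.resize(ortho(c,im,.56,.70,-.09,.07,.028,4),(640,560))[:,:,::-1])
E
```

```text
t 17.02 tcp [689.1  -2.3 153.5] yaw -174.5 zax [-0.003  0.    -1.   ] open 70.2 ff 0.0 F [ 0.2  0.3 -0.3] q [ 0.29  0.97 -0.75  1.41  0.7   1.05  1.07]
[889.6, -28.6, 151.3, 50.7, -84.5, np.float64(272.6), np.float64(426.9)]
[629.2, -9.3, 98.7, 55.4, 5.5, np.float64(318.0), np.float64(146.7)]
(array([ 216.7, -333. ,    3.8]), array([-0. , -0.2,  4.1]))
```

View pics/w5.png

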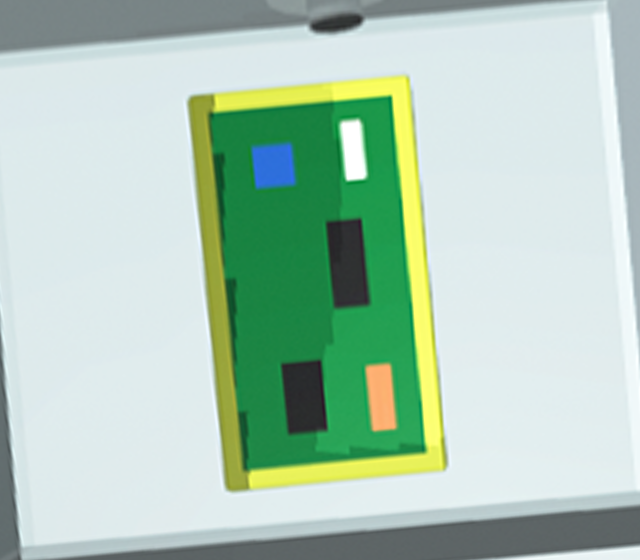

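Board 2 sits squarely on board 1, corners (190,97), (408,77), (446,468), (228,490) in the crop. No edge of board 1 shows from under it.

>>> {"op": "move_arm", "data": {"targets": [[[0.9,220,-344,0,0,0,4],[0.9,220,-344,0,0,0,4],[0.9,220,-344,0,0,0,4],[0.9,220,-344,0,0,0,4],[0.9,220,-344,0,0,0,4],[0.9,220,-344,0,0,0,4],[0.9,220,-344,0,0,0,4],[0.9,220,-344,0,0,0,4],[0.9,220,-344,0,0,0,4]]]}}

```text
clock: 18.2
tool_pos: [0.5037, -0.3642, 0.1536]
eef_rot: [-0.014, 1.0, 0.001, -0.001]
contact_force: [1.2, 1.0, 0.2]
opening: 0.902
finger_force: 0.0
```

```bash
python3 - <<'E'
from h import *
st();look();print(rel((440.5,-368.5,20),1.5))
E
```

```text
t 18.2 tcp [ 503.7 -364.2  153.6] yaw -178.4 zax [-0.003  0.002 -1.   ] open 79.4 ff 0.0 F [1.2 1.  0.2] q [ 0.96  0.89 -0.77  1.63  0.74  0.94  1.51]
[519.7, -516.6, 134.6, 92.2, 5.7, np.float64(147.2), np.float64(219.5)]
[440.4, -371.2, 99.9, 56.6, 1.5, np.float64(312.7), np.float64(141.0)]
(array([ 63.6,  -3.1, 133.8]), array([ 0.1, -0.1,  0.2]))
```

>>> {"op": "move_arm", "data": {"targets": [[[0.9,63.5,-5.5,55,0,0,0],[0.9,63.5,-5.5,110,0,0,0],[0.9,63.5,-5.5,130,0,0,0],[0.9,63.5,-5.5,130,0,0,0]]]}}

```text
clock: 18.75
tool_pos: [0.4395, -0.3707, 0.0222]
eef_rot: [-0.015, 1.0, 0.002, -0.003]
contact_force: [-0.7, 0.5, 0.3]
opening: 0.904
finger_force: 0.0
```

```bash
python3 - <<'E'
from h import *
st();print(rel((440.4,-371,6),1.5))
E
```

```text
t 18.75 tcp [ 439.5 -370.7   22.2] yaw -178.3 zax [-0.006  0.003 -1.   ] open 79.5 ff 0.0 F [-0.7  0.5  0.3] q [ 0.96  1.02 -0.61  1.83  0.98  0.64  1.34]
(array([-0.9, -0.3, 16.2]), array([ 0.2, -0.3,  0.2]))
```

>>> {"op": "move_arm", "data": {"targets": [[[0.9,0,0,16,0,0,0],[0.9,0,0,16,0,0,0],[0.5,0,0,16,0,0,0],[0.5,0,0,16,0,0,0],[0.5,0,0,16,0,0,0],[0.5,0,0,13,0,0,0]]]}}

```text
clock: 19.5
tool_pos: [0.4397, -0.3733, 0.0108]
eef_rot: [-0.013, 1.0, 0.0, -0.001]
contact_force: [0.8, -0.4, -1.9]
opening: 0.621
finger_force: 30.0
```

```bash
python3 - <<'E'
from h import *
st();print(rel((630,-8.8,150),5.4))
E
```

```text
t 19.5 tcp [ 439.7 -373.3   10.8] yaw -178.5 zax [-0.003  0.    -1.   ] open 54.7 ff 29.999810457229614 F [ 0.8 -0.4 -1.9] q [ 0.96  1.04 -0.6   1.83  1.    0.62  1.32]
(array([-199.4,  359.4, -139.8]), array([ 0. , -0.2, -3.9]))
```

>>> {"op": "move_arm", "data": {"targets": [[[0.5,0,0,-60,0,0,0],[0.5,0,0,-120,0,0,0],[0.5,-199,359,-138,0,0,-4],[0.5,-199,359,-138,0,0,-4],[0.5,-199,359,-138,0,0,-4],[0.5,-199,359,-138,0,0,-4],[0.5,-199,359,-138,0,0,-4],[0.5,-199,359,-138,0,0,-4],[0.5,-199,359,-138,0,0,-4],[0.5,-199,359,-138,0,0,-4]]]}}

```text
clock: 20.75
tool_pos: [0.6305, -0.0043, 0.1487]
eef_rot: [-0.051, 0.999, 0.002, -0.001]
contact_force: [0.6, -0.8, -1.5]
opening: 0.623
finger_force: 30.0
```

```bash
python3 - <<'E'
from h import *
st();print(rel((629.5,-8.8,40),5.4))
look(.14)
E
```

```text
t 20.75 tcp [630.5  -4.3 148.7] yaw -174.2 zax [-0.001  0.003 -1.   ] open 54.8 ff 29.99976396560669 F [ 0.6 -0.8 -1.5] q [ 0.32  0.9  -0.74  1.61  0.72  0.92  0.99]
(array([  1.4,  -4.7, 108.7]), array([ 0.2, -0.1,  0.4]))
[714.8, -40.5, 55.1, 34.7, -75.0, np.float64(243.2), np.float64(434.1)]
[606.9, 133.0, 46.2, 22.5, 21.2, np.float64(624.8), np.float64(280.4)]
[618.6, -5.8, 103.6, 60.7, 5.7, np.float64(318.6), np.float64(271.4)]
```

>>> {"op": "move_arm", "data": {"targets": [[[0.5,1,-4,55,0,0,0],[0.5,1,-4,90,0,0,0],[0.5,1,-4,103,0,0,0],[0.5,1,-4,103,0,0,0],[0.5,1,-4,103,0,0,0]]]}}

```text
clock: 21.42
tool_pos: [0.6299, -0.0133, 0.0468]
eef_rot: [-0.048, 0.999, 0.0, -0.0]
contact_force: [0.7, -0.1, -0.6]
opening: 0.621
finger_force: 30.0
```

```bash
python3 - <<'E'
from h import *
st();print(rel((629.5,-8.8,36),5.4))
E
```

```text
t 21.43 tcp [629.9 -13.3  46.8] yaw -174.5 zax [-0.  0. -1.] open 54.6 ff 29.999828338623047 F [ 0.7 -0.1 -0.6] q [ 0.29  1.03 -0.65  1.66  0.85  0.76  0.9 ]
(array([-0. ,  4.5, 10.8]), array([ 0. , -0. ,  0.1]))
```

>>> {"op": "move_arm", "data": {"targets": [[[0.5,0,4.5,3,0,0,0],[0.5,0,4.5,5,0,0,0],[0.5,0,4.5,5,0,0,0],[0.5,0,4.5,5,0,0,0]]]}}

```text
clock: 21.92
tool_pos: [0.6284, -0.0088, 0.0403]
eef_rot: [-0.048, 0.999, -0.0, -0.001]
contact_force: [-0.6, -0.4, -1.6]
opening: 0.629
finger_force: 30.0
```

```bash
python3 - <<'E'
from h import *
st();print(rel((629.5,-8.8,36),5.4))
E
```

```text
t 21.93 tcp [628.4  -8.8  40.3] yaw -174.5 zax [-0.003 -0.    -1.   ] open 55.3 ff 29.99980330467224 F [-0.6 -0.4 -1.6] q [ 0.28  1.04 -0.64  1.66  0.86  0.75  0.88]
(array([-1.1, -0.1,  4.3]), array([ 0. , -0.1,  0.1]))
```

>>> {"op": "move_arm", "data": {"targets": [[[0.5,-1,0,3,0,0,0],[0.5,-1,0,5,0,0,0],[0.5,-1,0,5,0,0,0]]]}}

```text
clock: 22.3
tool_pos: [0.6296, -0.0087, 0.0362]
eef_rot: [-0.048, 0.999, -0.0, -0.001]
contact_force: [-2.3, -0.5, 7.7]
opening: 0.628
finger_force: 30.0
```

>>> {"op": "move_arm", "data": {"targets": [[[0.5,0,0,-1,0,0,0],[0.8,0,0,-1,0,0,0],[0.8,0,0,-1,0,0,0],[0.8,0,0,-20,0,0,0],[0.8,0,0,-70,0,0,0],[0.8,-40,0,-110,0,0,0],[0.8,-60,0,-120,0,0,0],[0.8,-60,0,-120,0,0,0],[0.8,-60,0,-120,0,0,0]]]}}

```text
clock: 23.42
tool_pos: [0.6879, -0.0031, 0.1545]
eef_rot: [-0.048, 0.999, -0.0, -0.002]
contact_force: [0.1, 0.6, -0.4]
opening: 0.799
finger_force: 0.0
```

```bash
python3 - <<'E'
from h import *
st();c,im=look(.040);print(rel((696,280,150),-12.7))
cv2.imwrite('pics/w6.png',cv2.resize(ortho(c,im,.56,.70,-.09,.07,.04,4),(640,560))[:,:,::-1])
E
```

```text
t 23.43 tcp [687.9  -3.1 154.5] yaw -174.4 zax [-0.005 -0.001 -1.   ] open 70.3 ff 0.0 F [ 0.1  0.6 -0.4] q [ 0.29  0.96 -0.74  1.41  0.7   1.05  1.07]
[876.4, -27.9, 145.1, 48.5, -84.5, np.float64(273.4), np.float64(427.3)]
[629.5, -8.9, 98.8, 55.6, 5.5, np.float64(319.6), np.float64(149.9)]
(array([-35.6, 281.1,   4. ]), array([-0.1, -0.3, 18.3]))
```

View pics/w6.png

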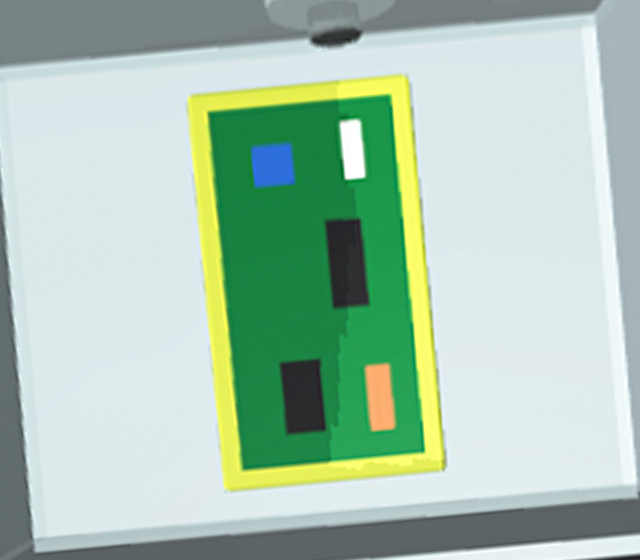

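Board 3 is aligned with the pile: measured (629.5,-8.9) against (629.2,-9.3) for board 2, both at yaw 5.5°.

>>> {"op": "move_arm", "data": {"targets": [[[0.9,-36,281,4,0,0,18],[0.9,-36,281,4,0,0,18],[0.9,-36,281,4,0,0,18],[0.9,-36,281,4,0,0,18],[0.9,-36,281,4,0,0,18],[0.9,-36,281,4,0,0,18],[0.9,-36,281,4,0,0,18],[0.9,-36,281,4,0,0,18]]]}}

```text
clock: 24.48
tool_pos: [0.6988, 0.2774, 0.1507]
eef_rot: [0.11, 0.994, -0.001, -0.001]
contact_force: [-0.5, 0.7, -0.1]
opening: 0.901
finger_force: 0.0
```

```bash
python3 - <<'E'
from h import *
st();look();print(rel((642,290,20),-12.7))
E
```

```text
t 24.48 tcp [698.8 277.4 150.7] yaw 167.4 zax [-0.003 -0.002 -1.   ] open 79.2 ff 0.0 F [-0.5  0.7 -0.1] q [-0.18  1.03 -0.64  1.17  0.6   1.13  0.52]
[642.3, 290.1, 99.3, 56.2, -12.6, np.float64(320.4), np.float64(148.7)]
(array([ 57.9,  -0.2, 131. ]), array([-0.1, -0.1,  0.1]))
```

>>> {"op": "move_arm", "data": {"targets": [[[0.9,57.5,0,50,0,0,0],[0.9,57.5,0,105,0,0,0],[0.9,57.5,0,128,0,0,0],[0.9,57.5,0,128,0,0,0]]]}}

```text
clock: 25.02
tool_pos: [0.6422, 0.291, 0.0218]
eef_rot: [0.11, 0.994, -0.001, -0.002]
contact_force: [0.2, -0.9, 0.0]
opening: 0.897
finger_force: 0.0
```

```bash
python3 - <<'E'
from h import *
st();print(rel((642.3,290.1,6),-12.6))
E
```

```text
t 25.02 tcp [642.2 291.   21.8] yaw 167.4 zax [-0.004 -0.002 -1.   ] open 78.9 ff 0.0 F [ 0.2 -0.9  0. ] q [-0.23  1.12 -0.57  1.4   0.71  0.84  0.33]
(array([-0.3, -0.8, 15.8]), array([-0.2, -0.2,  0. ]))
```

>>> {"op": "move_arm", "data": {"targets": [[[0.9,0,0,16,0,0,0],[0.9,0,0,16,0,0,0],[0.5,0,0,16,0,0,0],[0.5,0,0,16,0,0,0],[0.5,0,0,16,0,0,0],[0.5,0,0,13,0,0,0]]]}}

```text
clock: 25.78
tool_pos: [0.6416, 0.2926, 0.0101]
eef_rot: [0.109, 0.994, -0.0, -0.001]
contact_force: [0.4, -0.4, -1.3]
opening: 0.624
finger_force: 30.0
```

```bash
python3 - <<'E'
from h import *
st();print(rel((629.5,-8.8,150),5.4))
E
```

```text
t 25.77 tcp [641.6 292.6  10.1] yaw 167.5 zax [-0.003 -0.    -1.   ] open 55.0 ff 29.999569058418274 F [ 0.4 -0.4 -1.3] q [-0.23  1.13 -0.56  1.4   0.72  0.82  0.33]
(array([ -53. , -297. , -139.7]), array([ -0. ,  -0.2, -17.9]))
```

>>> {"op": "move_arm", "data": {"targets": [[[0.5,0,0,-60,0,0,0],[0.5,0,0,-120,0,0,0],[0.5,-53,-297,-138,0,0,-18],[0.5,-53,-297,-138,0,0,-18],[0.5,-53,-297,-138,0,0,-18],[0.5,-53,-297,-138,0,0,-18],[0.5,-53,-297,-138,0,0,-18],[0.5,-53,-297,-138,0,0,-18],[0.5,-53,-297,-138,0,0,-18],[0.5,-53,-297,-138,0,0,-18]]]}}

```text
clock: 27.02
tool_pos: [0.6296, -0.0063, 0.1484]
eef_rot: [-0.05, 0.999, 0.001, -0.001]
contact_force: [0.4, -1.0, -1.4]
opening: 0.626
finger_force: 30.0
```

```bash
python3 - <<'E'
from h import *
st();print(rel((629,-8.8,52),5.4))
E
```

```text
t 27.02 tcp [629.6  -6.3 148.4] yaw -174.3 zax [-0.002  0.002 -1.   ] open 55.1 ff 29.999723732471466 F [ 0.4 -1.  -1.4] q [ 0.32  0.9  -0.74  1.61  0.72  0.93  0.99]
(array([ 0.6, -2.6, 96.4]), array([ 0.1, -0.1,  0.3]))
```

>>> {"op": "move_arm", "data": {"targets": [[[0.5,0.5,0,55,0,0,0],[0.5,0.5,0,85,0,0,0],[0.5,0.5,0,92,0,0,0],[0.5,0.5,0,92,0,0,0],[0.5,0.5,0,92,0,0,0]]]}}

```text
clock: 27.65
tool_pos: [0.6301, -0.008, 0.0578]
eef_rot: [-0.048, 0.999, 0.0, 0.0]
contact_force: [0.4, 0.3, -0.5]
opening: 0.622
finger_force: 30.0
```

```bash
python3 - <<'E'
from h import *
st();print(rel((629,-8.8,49),5.4))
E
```

```text
t 27.65 tcp [630.1  -8.   57.8] yaw -174.5 zax [ 0.     0.001 -1.   ] open 54.8 ff 29.999488592147827 F [ 0.4  0.3 -0.5] q [ 0.29  1.02 -0.66  1.65  0.84  0.78  0.9 ]
(array([ 1.1, -0.7,  8.8]), array([0. , 0. , 0.1]))
```

>>> {"op": "move_arm", "data": {"targets": [[[0.5,0.5,-0.5,6,0,0,0],[0.5,0.5,-0.5,9.5,0,0,0],[0.5,0.5,-0.5,9.5,0,0,0]]]}}

```text
clock: 28.02
tool_pos: [0.6286, -0.0096, 0.0477]
eef_rot: [-0.048, 0.999, -0.0, -0.001]
contact_force: [-1.7, -1.0, 5.8]
opening: 0.625
finger_force: 30.0
```

>>> {"op": "move_arm", "data": {"targets": [[[0.5,0,0,-1,0,0,0],[0.8,0,0,-1,0,0,0],[0.8,0,0,-1,0,0,0],[0.8,0,0,-20,0,0,0],[0.8,0,0,-70,0,0,0],[0.8,-40,0,-110,0,0,0],[0.8,-60,0,-120,0,0,0],[0.8,-60,0,-120,0,0,0],[0.8,-60,0,-120,0,0,0]]]}}

```text
clock: 29.15
tool_pos: [0.687, -0.0038, 0.1661]
eef_rot: [-0.048, 0.999, -0.0, -0.002]
contact_force: [-0.6, -0.1, -0.0]
opening: 0.797
finger_force: 0.0
```

```bash
python3 - <<'E'
from h import *
st();c,im=look(.052)
o1=cv2.resize(ortho(c,im,.56,.70,-.09,.07,.052,4),(400,350))
s=r.snapshot('scene');o2=cv2.resize(s[210:350,200:360],(400,350),interpolation=2)
cv2.imwrite('pics/w7.png',np.hstack([o1,o2])[:,:,::-1])
ct=r.camera_info('top');t=r.snapshot('top')
print('blue',*rects(ct,t,(98,110,80),(118,255,255),.019,30),sep='\n')
print('bar',*[x for x in rects(ct,t,(0,0,170),(180,40,255),.049,60) if x[1]>200 and x[0]<600],sep='\n')
print('boards',*rects(ct,t,(28,90,70),(85,255,255),.012),sep='\n')
E
```

```text
t 29.15 tcp [687.   -3.8 166.1] yaw -174.4 zax [-0.005 -0.001 -1.   ] open 70.2 ff 0.0 F [-0.6 -0.1 -0. ] q [ 0.29  0.95 -0.75  1.4   0.69  1.07  1.08]
[870.1, -27.5, 138.5, 38.8, -84.5, np.float64(274.9), np.float64(423.4)]
[629.2, -9.6, 98.8, 55.6, 5.5, np.float64(319.6), np.float64(151.0)]
blue
[462.7, 295.2, 177.6, 143.1, 88.6, np.float64(210.9), np.float64(256.9)]
[641.2, 83.5, 72.6, 16.3, 5.3, np.float64(290.0), np.float64(195.1)]
[655.1, -94.1, 64.9, 16.8, 5.1, np.float64(353.4), np.float64(192.2)]
[761.1, 182.1, 70.9, 59.9, 28.1, np.float64(257.0), np.float64(153.6)]
bar
[215.3, 540.7, 337.4, 325.0, 83.6, np.float64(102.1), np.float64(349.6)]
[462.5, 295.7, 77.0, 22.4, -1.2, np.float64(208.5), np.float64(255.0)]
boards
[639.5, -6.7, 106.5, 57.3, 5.4, np.float64(322.5), np.float64(197.5)]
```

View pics/w7.png

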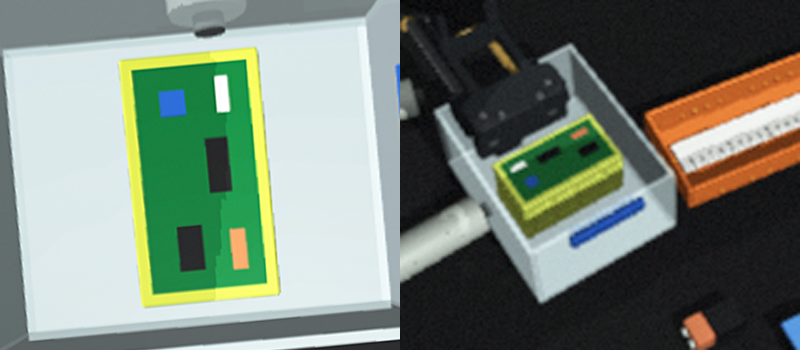

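All four boards are stacked flat and square, with straight sides seen at (560,185) in the right half. The rule lies in the tray and no other green board remains. The lid is next.

```bash
python3 - <<'E'
from h import *
print(rel((525,292,165),-1.3))
E
```

```text
(array([132.7, 310.2,   1.4]), array([-0. , -0.3,  6.8]))
```

>>> {"op": "move_arm", "data": {"targets": [[[0.6,133,310,0,0,0,7],[0.6,133,310,0,0,0,7],[0.6,133,310,0,0,0,7],[0.6,133,310,0,0,0,7],[0.6,133,310,0,0,0,7],[0.6,133,310,0,0,0,7],[0.6,133,310,0,0,0,7],[0.6,133,310,0,0,0,7]]]}}

```text
clock: 30.3
tool_pos: [0.5272, 0.2898, 0.1665]
eef_rot: [0.014, 1.0, -0.001, -0.001]
contact_force: [0.8, 0.7, 0.3]
opening: 0.599
finger_force: 0.0
```

```bash
python3 - <<'E'
from h import *
st();c,im=look(.019,(98,110,80),(118,255,255))
print('bar',*[x for x in rects(c,im,(0,0,170),(180,40,255),.049,400) if x[1]<400 and x[1]>200],sep='\n');print(rel((462.6,295,60),-1.3))
cv2.imwrite('pics/w8.png',cv2.resize(im,(400,300))[:,:,::-1])
E
```

```text
t 30.3 tcp [527.2 289.8 166.5] yaw 178.4 zax [-0.003 -0.002 -1.   ] open 52.7 ff 0.0 F [0.8 0.7 0.3] q [-0.2   0.83 -0.69  1.69  0.66  0.87  0.37]
[461.4, 292.8, 175.4, 142.0, 88.4, np.float64(303.2), np.float64(123.6)]
bar
[707.2, 206.5, 38.4, 17.5, 42.8, np.float64(233.3), np.float64(422.6)]
[677.5, 276.5, 241.9, 9.8, 88.5, np.float64(310.0), np.float64(393.9)]
[461.1, 293.0, 78.9, 23.7, -1.5, np.float64(322.1), np.float64(140.9)]
(array([ 64.8,   3.8, 106.6]), array([-0.1, -0.1, -0.4]))
```

View pics/w8.png

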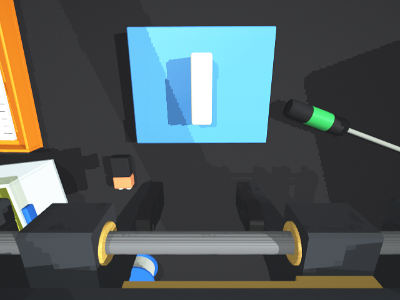

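The lid is unmoved, with the bar at pixel (201,88) in the view. Its centre is (461,293), yaw -1.5°, and the measured sizes match.

>>> {"op": "move_arm", "data": {"newtons": 30, "targets": [[[0.6,66,2,50,0,0,0],[0.6,66,2,90,0,0,0],[0.6,66,2,105,0,0,0],[0.6,66,2,105,0,0,0]]]}}

```text
clock: 30.85
tool_pos: [0.4618, 0.2949, 0.0618]
eef_rot: [0.014, 1.0, -0.001, -0.001]
contact_force: [0.2, -0.7, 1.0]
opening: 0.601
finger_force: 0.0
```

```bash
python3 - <<'E'
from h import *
st();print(rel((461.2,292.9,25),-1.5))
E
```

```text
t 30.85 tcp [461.8 294.9  61.8] yaw 178.4 zax [-0.002 -0.001 -1.   ] open 52.8 ff 0.0 F [ 0.2 -0.7  1. ] q [-0.34  0.91 -0.53  1.91  0.85  0.56  0.09]
(array([ 0.4, -2. , 36.8]), array([-0.1, -0.1, -0.1]))
```

>>> {"op": "move_arm", "data": {"targets": [[[0.6,0.5,-2,25,0,0,0],[0.6,0.5,-2,37,0,0,0],[0.6,0.5,-2,37,0,0,0],[0.2,0.5,-2,37,0,0,0],[0.2,0.5,-2,37,0,0,0],[0.2,0.5,-2,37,0,0,0],[0.2,0.5,-2,34,0,0,0]]]}}

```text
clock: 31.72
tool_pos: [0.4593, 0.2938, 0.0282]
eef_rot: [0.013, 1.0, -0.0, -0.001]
contact_force: [0.5, -0.2, -0.7]
opening: 0.268
finger_force: 30.0
```

```bash
python3 - <<'E'
from h import *
st();print(rel((632,-7.5,165),5.3))
E
```

```text
t 31.73 tcp [459.3 293.8  28.2] yaw 178.5 zax [-0.003 -0.    -1.   ] open 23.6 ff 30.000002682209015 F [ 0.5 -0.2 -0.7] q [-0.38  0.96 -0.47  1.93  0.91  0.49  0.03]
(array([-180. , -296.8, -137.2]), array([-0. , -0.2, -6.8]))
```

>>> {"op": "move_arm", "data": {"targets": [[[0.2,0,0,-50,0,0,0],[0.2,0,0,-110,0,0,0],[0.2,0,0,-137,0,0,-7],[0.2,-180,-297,-137,0,0,-7],[0.2,-180,-297,-137,0,0,-7],[0.2,-180,-297,-137,0,0,-7],[0.2,-180,-297,-137,0,0,-7],[0.2,-180,-297,-137,0,0,-7],[0.2,-180,-297,-137,0,0,-7],[0.2,-180,-297,-137,0,0,-7]]]}}

```text
clock: 32.98
tool_pos: [0.6327, -0.0123, 0.1639]
eef_rot: [-0.045, 0.999, -0.001, -0.002]
contact_force: [-0.6, 0.2, -1.0]
opening: 0.269
finger_force: 30.0
```

```bash
python3 - <<'E'
from h import *
st();print(rel((632,-7.5,120),5.3))
s=r.get_state();c=r.camera_info('wrist');im=r.snapshot('wrist')
zt=s['tool_pos'][2]-.0055
print(rects(c,im,(98,110,80),(118,255,255),zt,1000),zt)
np.save('w9.npy',c,allow_pickle=True);cv2.imwrite('pics/w9.png',im[:,:,::-1])
E
```

```text
t 32.98 tcp [632.7 -12.3 163.9] yaw -174.9 zax [-0.003 -0.002 -1.   ] open 23.6 ff 29.999836329370737 F [-0.6  0.2 -1. ] q [ 0.34  0.89 -0.76  1.59  0.71  0.96  1.  ]
(array([ 0.2,  4.9, 43.9]), array([-0.1, -0.2, -0.2]))
[[698.2, -7.0, 63.6, 9.8, -84.8, np.float64(319.5), np.float64(416.4)], [604.8, -15.3, 173.9, 83.6, -84.8, np.float64(323.2), np.float64(233.5)]] 0.15840629427134353
```

View pics/w9.png

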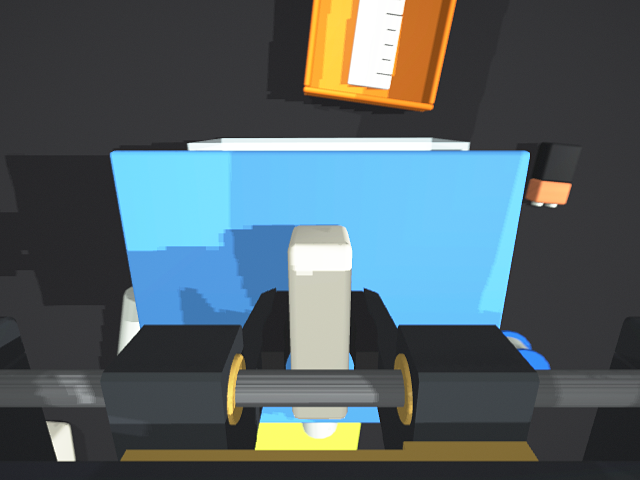

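```bash
python3 - <<'E'
from h import *
c=np.load('w9.npy',allow_pickle=True).item()
def mid(p,z,h):
    a=w(c,p,z)*1000; d=a[0]-a[1]; L=np.hypot(*d); u=d/L; n=np.array([u[1],-u[0]])
    print('len',L.round(1),'yaw',np.degrees(np.arctan2(n[1],n[0])).round(2),'ctr',(a.mean(0)+n*h*(1 if n[0]>0 else -1)).round(1))
mid([[529,152],[111,152]],.158,71)
mid([[470,142.5],[188,143.5]],.082,69)
E
```

```text
len 172.6 yaw 5.09 ctr [634.8 -12.3]
len 173.1 yaw 5.29 ctr [632.4  -6.8]
```

>>> {"op": "move_arm", "data": {"targets": [[[0.2,2,5.5,20,0,0,0],[0.2,2,5.5,45,0,0,0],[0.2,2,5.5,48,0,0,0],[0.2,2,5.5,48,0,0,0],[0.2,2,5.5,48,0,0,0]]]}}

```text
clock: 33.65
tool_pos: [0.6299, -0.0017, 0.1179]
eef_rot: [-0.048, 0.999, 0.0, -0.0]
contact_force: [1.0, -0.3, -1.0]
opening: 0.272
finger_force: 30.0
```

```bash
python3 - <<'E'
from h import *
st();print(rel((630.4,-7,110),5.3))
E
```

```text
t 33.65 tcp [629.9  -1.7 117.9] yaw -174.5 zax [-0.001  0.001 -1.   ] open 23.9 ff 29.99992765020579 F [ 1.  -0.3 -1. ] q [ 0.31  0.94 -0.72  1.63  0.77  0.88  0.94]
(array([ 0.1, -5.4,  7.9]), array([ 0. , -0. ,  0.2]))
```

>>> {"op": "move_arm", "data": {"targets": [[[0.2,0,-5.3,5,0,0,0],[0.2,0,-5.3,5,0,0,0],[0.2,0,-5.3,5,0,0,0],[0.2,0,-5.3,5,0,0,0]]]}}

```text
clock: 34.15
tool_pos: [0.63, -0.0075, 0.1118]
eef_rot: [-0.048, 0.999, 0.0, -0.001]
contact_force: [0.0, 0.4, -1.1]
opening: 0.274
finger_force: 30.0
```

```bash
python3 - <<'E'
from h import *
c=r.camera_info('wrist');st();im=r.snapshot('wrist');print(rel((630.4,-7,96),5.3))
c2=r.camera_info('scene');s=r.snapshot('scene')
np.save('w10.npy',c,allow_pickle=True);cv2.imwrite('pics/w10.png',np.hstack([im[120:270,60:580][:, :].repeat(1,0) if 0 else cv2.resize(im[60:360,60:580],(460,265)),cv2.resize(s[190:350,190:380],(315,265),interpolation=2)])[:,:,::-1])
g=cv2.cvtColor(im,cv2.COLOR_RGB2GRAY)
print(rects(c,im,(98,110,80),(118,255,255),.105,1000))
E
```

```text
t 34.15 tcp [630.   -7.5 111.8] yaw -174.5 zax [-0.002  0.    -1.   ] open 24.1 ff 29.999983753077686 F [ 0.   0.4 -1.1] q [ 0.31  0.95 -0.72  1.63  0.77  0.87  0.95]
(array([-0.6,  0.4, 15.8]), array([ 0. , -0.1,  0.2]))
[[696.1, 125.1, 32.9, 27.0, 5.5, np.float64(551.6), np.float64(427.2)], [697.0, -1.6, 64.2, 10.6, -84.5, np.float64(319.3), np.float64(416.7)], [602.7, -10.4, 175.5, 84.7, -84.5, np.float64(327.1), np.float64(231.2)]]
```

View pics/w10.png

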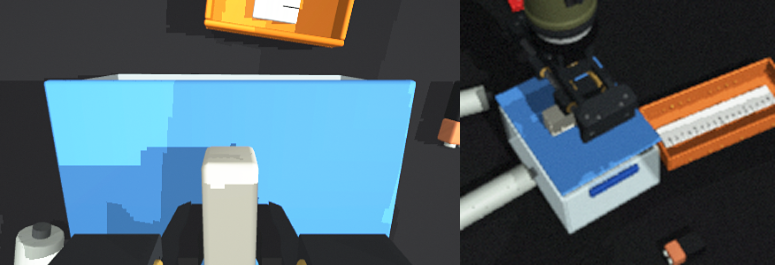

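The lid hovers centred over the mouth: the plate spans columns 45–415 and the rim strip 82–376, so the margins match. I'll lower it gently.

>>> {"op": "move_arm", "data": {"targets": [[[0.2,0,0,5,0,0,0],[0.2,0,0,9,0,0,0],[0.2,0,0,12,0,0,0],[0.2,0,0,12,0,0,0]]]}}

```text
clock: 34.75
tool_pos: [0.6299, -0.0078, 0.0995]
eef_rot: [-0.048, 0.999, -0.0, -0.001]
contact_force: [-0.0, -0.9, -0.5]
opening: 0.267
finger_force: 30.0
```

>>> {"op": "move_arm", "data": {"targets": [[[0.2,0,0,2,0,0,0],[0.2,0,0,4,0,0,0],[0.2,0,0,6,0,0,0],[0.2,0,0,6,0,0,0]]]}}

```text
clock: 35.25
tool_pos: [0.6303, -0.0076, 0.0937]
eef_rot: [-0.048, 0.999, 0.0, -0.001]
contact_force: [1.7, -1.2, 1.8]
opening: 0.268
finger_force: 30.0
```

>>> {"op": "move_arm", "data": {"newtons": 45, "targets": [[[0.2,0,0,2,0,0,0],[0.2,0,0,4,0,0,0],[0.2,0,0,5,0,0,0],[0.2,0,0,5,0,0,0]]]}}

```text
clock: 35.75
tool_pos: [0.6304, -0.0076, 0.0935]
eef_rot: [-0.048, 0.999, -0.001, -0.0]
contact_force: [-8.8, -4.0, 33.6]
opening: 0.269
finger_force: 45.0
```

>>> {"op": "move_arm", "data": {"targets": [[[0.2,0,0,-4,0,0,0],[0.6,0,0,-4,0,0,0],[0.6,0,0,-4,0,0,0],[0.6,0,0,-20,0,0,0],[0.6,0,0,-70,0,0,0],[0.6,0,0,-70,0,0,0]]]}}

```text
clock: 36.5
tool_pos: [0.6327, -0.0061, 0.1632]
eef_rot: [-0.048, 0.999, 0.001, 0.003]
contact_force: [0.3, 0.6, -0.2]
opening: 0.601
finger_force: 0.0
```

```bash
python3 - <<'E'
from h import *
st();s=r.snapshot('scene')
cv2.imwrite('pics/s11.png',cv2.resize(s[210:340,200:350],(600,520),interpolation=2)[:,:,::-1])
c=r.camera_info('wrist');im=r.snapshot('wrist')
for z in(.087,.093):print(z,[x for x in rects(c,im,(98,110,80),(118,255,255),z,3000)])
E
```

```text
t 36.5 tcp [632.7  -6.1 163.2] yaw -174.5 zax [ 0.005  0.002 -1.   ] open 52.9 ff 0.0 F [ 0.3  0.6 -0.2] q [ 0.33  0.89 -0.76  1.6   0.72  0.95  0.99]
0.087 [[631.5, -8.3, 179.8, 142.1, -84.7, np.float64(317.2), np.float64(241.3)]]
0.093 [[629.3, -8.5, 174.9, 138.2, -84.7, np.float64(317.2), np.float64(241.3)]]
```

View pics/s11.png

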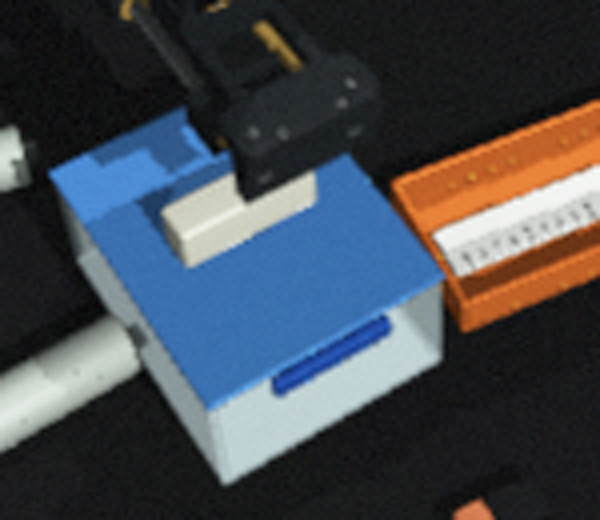

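The lid looks level, but 4–7 mm proud cannot be ruled out from this view. I'll press the bar top (home height is 117 mm) with shut fingers and read the contact height.

>>> {"op": "move_arm", "data": {"targets": [[[0,2,-2,0,0,0,0],[0,2,-2,15,0,0,0],[0,2,-2,35,0,0,0],[0,2,-2,38,0,0,0],[0,2,-2,38,0,0,0],[0,2,-2,38,0,0,0]]]}}

```text
clock: 37.35
tool_pos: [0.6285, -0.0095, 0.1211]
eef_rot: [-0.048, 0.999, 0.0, -0.001]
contact_force: [-0.4, -1.1, 0.4]
opening: 0.01
finger_force: 0.0
```

>>> {"op": "move_arm", "data": {"targets": [[[0,-1,1,2,0,0,0],[0,-1,1,3,0,0,0],[0,-1,1,4,0,0,0],[0,-1,1,4,0,0,0]]]}}

```text
clock: 37.85
tool_pos: [0.6293, -0.0086, 0.1176]
eef_rot: [-0.048, 0.999, -0.0, -0.001]
contact_force: [-1.0, -0.8, 4.5]
opening: 0.003
finger_force: 2.5
```

>>> {"op": "move_arm", "data": {"targets": [[[0,0,0,1,0,0,0],[0,0,0,2,0,0,0],[0,0,0,2,0,0,0]]]}}

```text
clock: 38.22
tool_pos: [0.6293, -0.0086, 0.1175]
eef_rot: [-0.048, 0.999, -0.0, -0.001]
contact_force: [-4.3, -2.7, 18.1]
opening: 0.007
finger_force: 8.8
```

Contact is at 117.5 mm and stays there at 18 N, so the lid is home. I'll retreat and check.

>>> {"op": "move_arm", "data": {"targets": [[[0,0,0,-20,0,0,0],[0,0,0,-80,0,0,0],[0.3,60,0,-140,0,0,0],[0.3,100,60,-170,0,0,0],[0.3,100,120,-170,0,0,0],[0.3,100,180,-170,0,0,0],[0.3,100,220,-170,0,0,0],[0.3,100,220,-170,0,0,0]]]}}

```text
clock: 39.22
tool_pos: [0.5069, 0.2073, 0.2867]
eef_rot: [-0.053, 0.999, 0.003, -0.001]
contact_force: [-0.2, -0.1, -0.2]
opening: 0.302
finger_force: 0.0
```

```bash
python3 - <<'E'
from h import *
st();c=r.camera_info('top');im=r.snapshot('top');s=r.snapshot('scene')
print(rects(c,im,(98,110,80),(118,255,255),.087,1000))
cv2.imwrite('pics/f.png',np.hstack([cv2.resize(im[80:340,180:540],(430,310)),cv2.resize(s[200:350,190:340],(310,310),interpolation=2)])[:,:,::-1])
E
```

```text
t 39.23 tcp [506.9 207.3 286.7] yaw -173.9 zax [-0.001  0.005 -1.   ] open 26.6 ff 0.0 F [-0.2 -0.1 -0.2] q [ 0.03  0.64 -0.86  1.72  0.55  1.04  0.66]
[[633.6, -5.5, 185.6, 142.7, -84.7, np.float64(325.5), np.float64(188.5)]]
```

View pics/f.png

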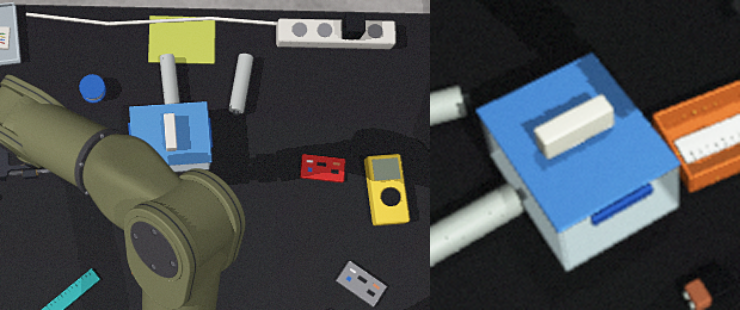

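The lid is seated level on the tub (right view, plate edge (560,228)–(680,175) along the rim). The rule is in the tray and the other bench things in view are undisturbed.

```bash
python3 -c "
from plant import r
print(r.finish_job())"
```

```text
the job is handed in; nothing more can be done
None
```

I've handed the job in: the rule is in the orange tray, all four boards I found are in one square pile in the tub, and the lid is pressed fully home, at about 39 s on the clock.

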